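# Put the decorating kit away

### The arm

A 7-joint arm with a two-finger parallel gripper is mounted at the origin on the work surface. World frame = base frame: x ahead of the robot, y to its left, z up, the work surface at z = 0. Lengths are in m, angles in rad, forces in N, time in s.
With the tool pointing down it reaches from about 0.425 to 0.875 m from the base axis. Payload 8.4 kg.
Tool frame: the origin (TCP) lies on the centre line of the jaws, within the pads' length; the fingertips stand ahead of it and the grasp point (between the pads) lies 11 mm behind it (env.tip_reach is the z of the fingertips in the tool frame, in m); z points along the fingers, x is the direction in which the jaws open and shut, and the axes are right-handed (so a half turn about z gives the same grasp; the last joint's range is limited). The gripper opens to 87 mm and grips with 3 to 60 N. Pads are 19 mm wide; open, the fingers measure 117 mm over their backs; the gripper's body (75 mm by 190 mm) begins 51 mm behind the grasp point.
Start: joints at [1.216, 0.333, 0.04, 1.465, -0.013, 1.343, -0.059], TCP at [0.164, -0.629, 0.231] pointing down, gripper open.
Joint ranges: [-2.58, 2.58], [-0.38, 2.09], [-1.3, 1.39], [0.25, 2.4], [-1.5, 4.64], [0.08, 2.09], [-2.65, 2.65]. Speed limits (rad/s): [2.22, 2.22, 2.79, 2.79, 3.14, 3.14, 3.14].

### API

Orientations are given as a 3x3 rotation matrix whose columns are the frame's x, y, z axes.
In Python, from cell import env, read_camera, calibration, silhouettes, landmark_of gives the robot as it stands. Calls block until the motion is done:
- env.movep(position, orientation): joint-space move of the TCP to a pose.
- env.move_straight(position, v=0.15, rotation=None, stop_force=None): straight line of the TCP; rotation=None keeps the orientation; v is the mean speed in m/s. With stop_force (N) it stops when the force on the tool has changed by that much, and returns True; else False.
- env.goto_joints(angles): joint-space move.
- env.set_gripper(opening, grasp_force=None): finger opening in m; grasp_force is the grip in N (None keeps the last); returns when the fingers have stopped.
- env.sleep(seconds).
- env.solve_ik(position, orientation): joint angles nearest the present ones, or None.
- env.read_state(): the state.
- read_camera(name): name is "scene" or "top" or "wrist"; returns (picture, depth): 480x640x3 uint8, red, green, blue; 480x640 float32, m along the optical axis (not along the pixel's ray), 0 where there is no reading.
- calibration(name): a dict with "intrinsics" (3x3 intrinsics, pixels), "distortion" ([k1, k2, p1, p2, k3] as OpenCV has them; the pictures are not rectified), "origin" and "orientation" of the camera in the world. Camera axes: x right, y down, z forward; pixel columns grow to the right and rows downward; lengths in m; the calibration is good to about 2 mm. A picture is of the moment at which its call begins: read the wrist's pose just before it. calibration takes no time and is no camera call; for the wrist camera it gives the pose at the moment of the call.
A pose or a line that the arm cannot do raises env.PlanningError and nothing moves.
- env.job_done(): hands the job in, once; it reports no verdict.
Trained networks look in the newest picture that a camera, given by its name, has taken for a name from the list of things; names that differ only in an ending like _2 or _b are one class to them, and where a whole thing is asked for, a point or a joint stands for the part that bears it (a point fixed in the world has none). Each returns a list of dicts, best first, with "score" (0 to 1); they miss things now and then, are a little off and sometimes report something else, mostly with a low value. They report only what shows in the picture. A call takes as long as a camera call. They do not tell look-alikes from the thing itself.
- silhouettes(camera, target): "mask" (480x640 bool, what is visible of it) and "rect" ([left, top, width, height] in pixels, round what is visible of it).
- landmark_of(camera, target): "pixel" ([column, row] in pixels: a listed point, or the origin of a listed thing).
The state is a dict: "t": time; "joint_positions": joint angles; "joint_velocities": joint speeds; "joint_efforts": joint torques, N m; "position": TCP position; "tcp_rot": TCP orientation; "ft_force": force on the tool from outside, world axes, zero at the start; "wrist_torque": the same for the moment, N m; "grip_width": finger opening in m.
Only numpy, scipy, OpenCV 4.12 (cv2) and the standard library are available. Lean on these libraries where they do the work, as an engineer would, in place of code of your own. Each camera call takes 0.05 s, during which the arm holds its last target.

### The job

Put the decorating kit away: lift every pair of ear defenders out of the crate and hang it over the rail, with the rail under its crown pad and a cup on either side, and move the paint tin from the tool tray to stand upright in the crate. Lay every brush and scraper flat in the tool tray, each in a compartment of its own with its head towards the orange end. Leave the bottle, the jar and the carton where they are.

Things in the scene. Friction and masses are not known exactly. Their poses are not given: they have to be found in the camera images.
- ear_yellow: Yellow ear defenders, may be absent: rigid U opening down, 110 (own x) x 50 (y) x 125 tall, 0.18 kg. Origin: centre of the cups' underside. Cups 28x50x60 high at x=+/-41, 47 clear between. Crown pad 50 (x) x 26 (y), z=97 to 125: grip it from above across y, fingertips above z=97 to clear the rail. Stands in the crate, y along the crate's. Hung: rail runs along its y under the pad.
- ear_yellow_under (a point): Centre of the underside of the crown pad of the yellow ear defenders, 97 above the origin; 6 mm above the rail's axis when it hangs.
- ear_red: Red ear defenders, may be absent: rigid U opening down, 110 (own x) x 50 (y) x 125 tall, 0.18 kg. Origin: centre of the cups' underside. Cups 28x50x60 high at x=+/-41, 47 clear between. Crown pad 50 (x) x 26 (y), z=97 to 125: grip it from above across y, fingertips above z=97 to clear the rail. Stands in the crate, y along the crate's. Hung: rail runs along its y under the pad.
- ear_red_under (a point): Centre of the underside of the crown pad of the red ear defenders, 97 above the origin; 6 mm above the rail's axis when it hangs.
- ear_blue: Blue ear defenders, may be absent: rigid U opening down, 110 (own x) x 50 (y) x 125 tall, 0.18 kg. Origin: centre of the cups' underside. Cups 28x50x60 high at x=+/-41, 47 clear between. Crown pad 50 (x) x 26 (y), z=97 to 125: grip it from above across y, fingertips above z=97 to clear the rail. Stands in the crate, y along the crate's. Hung: rail runs along its y under the pad.
- ear_blue_under (a point): Centre of the underside of the crown pad of the blue ear defenders, 97 above the origin; 6 mm above the rail's axis when it hangs.
- brush_a: Flat paint brush, pale wooden handle and black bristles, may be absent; rigid, 160 long, 0.1 kg, lies flat on the mat. Origin: underside, middle of its length; x towards the head, z up. Handle 22 wide, 16 high, x=-80 to 15: grip it across near x=-5 (balance near x=10). Ferrule 46 wide, 16 high, to x=35; head 46 wide, 12 high, to x=80. May get knocked aside.
- brush_a_head (a point): A point in the head of that tool, 75 ahead of its origin along x and 6 above its underside.
- brush_b: Flat paint brush, red handle and dark brown bristles, may be absent; rigid, 160 long, 0.1 kg, lies flat on the mat. Origin: underside, middle of its length; x towards the head, z up. Handle 22 wide, 16 high, x=-80 to 15: grip it across near x=-5 (balance near x=10). Ferrule 46 wide, 16 high, to x=35; head 46 wide, 12 high, to x=80. May get knocked aside.
- brush_b_head (a point): A point in the head of that tool, 75 ahead of its origin along x and 6 above its underside.
- scraper: Paint scraper, blue handle and wide bare-metal blade, may be absent; rigid, 160 long, 0.1 kg, lies flat on the mat. Origin: underside, middle of its length; x towards the head, z up. Handle 22 wide, 16 high, x=-80 to 15: grip it across near x=-5 (balance near x=10). Ferrule 46 wide, 16 high, to x=35; head 50 wide, 12 high, to x=80. May get knocked aside.
- scraper_head (a point): A point in the head of that tool, 75 ahead of its origin along x and 6 above its underside.
- tin: Paint tin, steel with a green band, closed, 56 diameter, 75 tall, 0.3 kg. Origin: centre of its underside. At first it stands in the middle compartment of the tray.
- tray: Grey tool tray, fixed, 210 (x) x 256 (y), floor 5 thick. Origin: centre of its underside. Three compartments side by side, centred at y = -83.5, 0 and 83.5, each 198 long (along x) and 79 wide, between 5 mm walls whose tops are 25 above the bench. Its +x end has an orange wall and an orange strip on the floor.
- crate: Black crate with a green rim, fixed, 137 (x) x 225 (y) outside, 60 high, walls and floor 5 thick. Origin: centre of its underside.
- rail: Steel rail on two posts, fixed: a horizontal round bar 12 diameter, 280 long, along the stand's y, its axis 150 above the bench. Posts 14 diameter at y = -140 and +140, on feet 120 x 30. Origin: on the bench under the middle of the bar.
- rail_mid (a point): Middle of the rail, on its axis (150 above the bench); axes as the stand.
- mat: Black rubber mat, fixed, 170 x 250 x 3 thick; the brushes and the scraper lie on it at first. Origin: centre of its underside.
- spray: Blue bottle with red cap, 60 diameter, 160 tall; a bystander to leave alone. Origin: centre of its underside.
- jar: Amber jar with a white lid, 70 diameter, 90 tall; a bystander to leave alone. Origin: centre of its underside.
- cartons: Cardboard carton, 50 (x) x 140 x 50 high; a bystander to leave alone. Origin: centre of its underside.
Things that resemble listed ones, but are neither listed nor needed, are in the scene too. There is more than one size of the tin; the one meant has the size given above.

How it is judged:
By the outcome, as a careful person would: the job done as asked, in the order asked, and still so for the second after the job is handed in, with the robot touching nothing.
Of ear_yellow, ear_red, ear_blue only 2 to 3 are there at a start; the rules pass over those that are not, and their reading is None.
Of brush_a, brush_b, scraper only 2 to 3 are there at a start; the rules pass over those that are not, and their reading is None.
At some moment in a run one of brush_a, brush_b, scraper may be knocked a few centimetres aside while the robot is not near it.
It also fails if it takes over 210 s, if anything falls off the work surface, if the arm or the gripper's body presses on something with over 40 N, if the wrist force passes 120 N, or if a joint passes its speed limit or range.

## Working session

There is one attempt and no reset: what is moved stays moved. The work goes in short steps, each a Python script; the robot and the scene stay as the last script left them, time stands still between calls to the robot, and variables do not carry over. Pictures are saved under pics/ and viewed, and the job is handed in when it is done.

```bash
ls; mkdir -p pics; python3 - <<'E'
from cell import env, read_camera, calibration
import cv2,numpy as np
for n in ["scene","top","wrist"]:
    p,d=read_camera(n); cv2.imwrite(f"pics/{n}0.png",p[:,:,::-1])
    c=calibration(n); print(n,np.round(c["intrinsics"],1).tolist(),np.round(c["distortion"],3),np.round(c["origin"],3),np.round(c["orientation"],3).tolist(), d.min(),d.max())
s=env.read_state(); print(s, env.tip_reach)
E
```

```text
pics
scene [[593.9, 0.0, 311.2], [0.0, 593.9, 238.8], [0.0, 0.0, 1.0]] [-0.007  0.     0.     0.     0.   ] [1.193 0.666 1.127] [[-0.751, 0.493, -0.439], [0.66, 0.564, -0.497], [0.003, -0.663, -0.749]] 0.0 3.8054786
top [[491.3, 0.0, 324.0], [0.0, 491.3, 236.5], [0.0, 0.0, 1.0]] [-0.102  0.     0.     0.     0.   ] [ 0.36  -0.01   1.279] [[0.089, -0.974, 0.208], [-0.996, -0.086, 0.024], [-0.005, -0.209, -0.978]] 0.0 2.324807
wrist [[407.9, 0.0, 321.6], [0.0, 407.9, 233.3], [0.0, 0.0, 1.0]] [0.005 0.    0.    0.    0.   ] [ 0.239 -0.608  0.385] [[0.253, -0.928, -0.272], [-0.967, -0.244, -0.07], [-0.001, 0.281, -0.96]] 0.0 1.2454296
{'t': 0.15, 'joint_positions': array([ 1.2157973 ,  0.33375946,  0.03985565,  1.4660619 , -0.01341011,
        1.34330662, -0.0584892 ]), 'joint_velocities': array([-0.0018471 , -0.00345425,  0.00069271, -0.00278828, -0.00256591,
        0.00023244, -0.0013819 ]), 'joint_efforts': array([ 4.31268301e-03, -6.56842661e+01,  1.33835904e+00, -4.04106724e+01,
       -5.93314483e-02,  4.17391257e-02,  1.45970039e-04]), 'position': array([ 0.16436534, -0.62850539,  0.22985936]), 'tcp_rot': array([[ 2.53029090e-01, -9.67458594e-01, -3.85651108e-04],
       [-9.67457840e-01, -2.53029375e-01,  1.20970681e-03],
       [-1.26792230e-03,  6.70101757e-05, -9.99999194e-01]]), 'ft_force': array([ 0.1790215 , -0.74257715,  0.34074214]), 'wrist_torque': array([-0.01987792,  0.00243967,  0.01816046]), 'grip_width': 0.0869755454868527} 0.008
```

View pics/scene0.png

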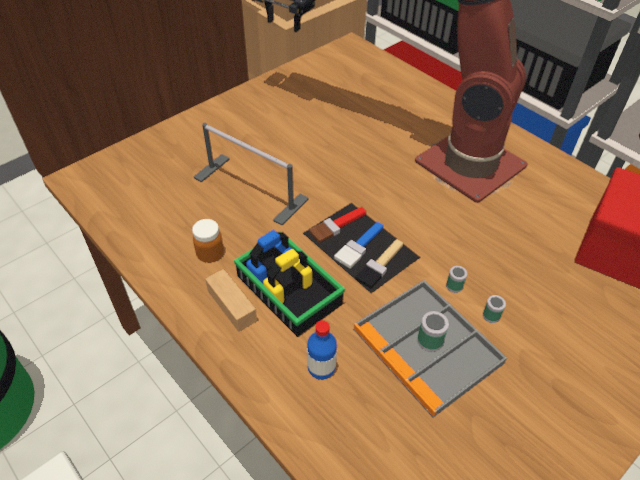

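View pics/top0.png

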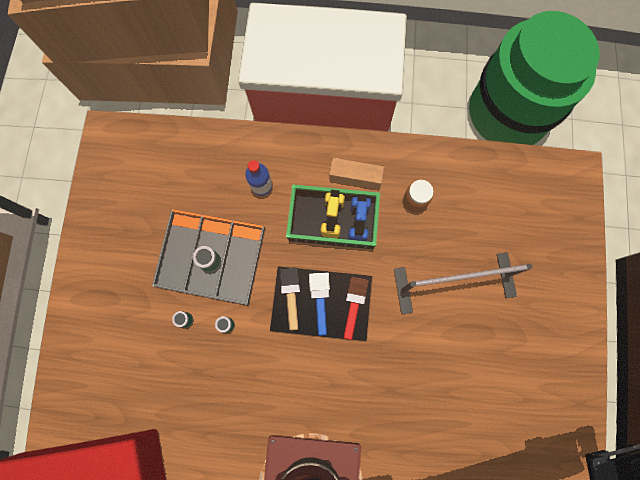

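View pics/wrist0.png

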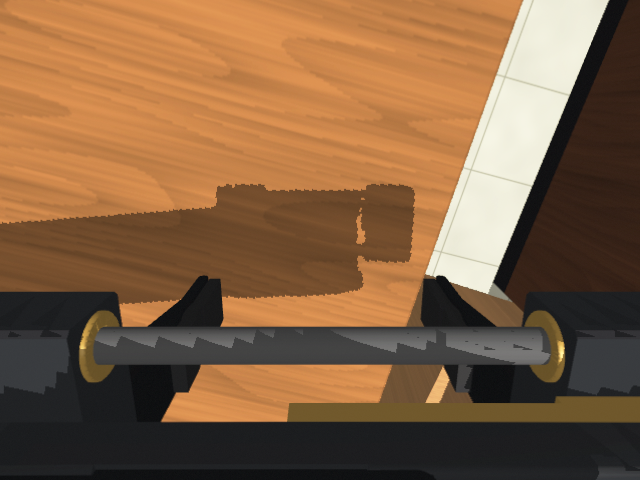

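Two ear defenders (yellow around (332,213), blue (360,217) in the top view), three tools on the mat, the big tin in the middle of the tray, and two small decoy tins at (181,320) and (224,325). Next I localise with the networks.

```bash
cat > h.py <<'E'
from cell import env, read_camera, calibration, silhouettes, landmark_of
import cv2,numpy as np
def ray(c,px):
    u=cv2.undistortPoints(np.array(px,float).reshape(-1,1,2),c["intrinsics"],c["distortion"]).reshape(-1,2)
    R=np.array(c["orientation"]); d=np.c_[u,np.ones(len(u))]@R.T
    return np.array(c["origin"]),d
def on_plane(c,px,z):
    o,d=ray(c,px); t=(z-o[2])/d[:,2]; return o+d*t[:,None]
def proj(c,P):
    R=np.array(c["orientation"]); rv=cv2.Rodrigues(R.T)[0]; tv=-R.T@np.array(c["origin"])
    return cv2.projectPoints(np.array(P,float).reshape(-1,1,3),rv,tv,c["intrinsics"],c["distortion"])[0].reshape(-1,2)
def cloud(c,d):
    vs,us=np.mgrid[0:480,0:640]; px=np.c_[us.ravel(),vs.ravel()].astype(float)
    o,dd=ray(c,px); return (o+dd*d.ravel()[:,None]).reshape(480,640,3)
def Rz(yaw): # tool down, jaws (tool x) along world direction yaw
    c,s=np.cos(yaw),np.sin(yaw); return np.array([[c,s,0],[s,-c,0],[0,0,-1.]])
E
python3 - <<'E'
from h import *
T={"ear_yellow_under":.102,"ear_red_under":.102,"ear_blue_under":.102,"brush_a":.003,"brush_a_head":.009,"brush_b":.003,"brush_b_head":.009,"scraper":.003,"scraper_head":.009,"tin":.005,"tray":0,"crate":0,"rail":0,"rail_mid":.15,"mat":0,"spray":0,"jar":0,"cartons":0}
for cam in ["top","scene"]:
    read_camera(cam); c=calibration(cam)
    for n,z in T.items():
        for r in landmark_of(cam,n)[:4]:
            print(cam,n,round(r["score"],2),np.round(r["pixel"],1),np.round(on_plane(c,r["pixel"],z)[0],4))
E
```

```text
top ear_yellow_under 0.7 [332.4 208.2] [0.6836 0.0039 0.102 ]
top ear_yellow_under 0.28 [471.3 271.7] [ 0.5544 -0.3465  0.102 ]
top ear_blue_under 0.89 [361.3 213.7] [ 0.6758 -0.0686  0.102 ]
top brush_a 0.98 [352.9 303.1] [ 0.4624 -0.0694  0.003 ]
top brush_a_head 0.86 [287.7 270.7] [0.5309 0.1068 0.009 ]
top brush_a_head 0.49 [319.3 301.9] [0.4574 0.0173 0.009 ]
top brush_b 0.98 [352.9 303.1] [ 0.4624 -0.0694  0.003 ]
top brush_b_head 0.9 [357.2 278.8] [ 0.5256 -0.0754  0.009 ]
top scraper 0.75 [314.3 302.9] [0.4542 0.0301 0.003 ]
top scraper_head 0.92 [316.6 274.3] [0.5281 0.0308 0.009 ]
top tin 0.75 [184.  321.8] [0.3741 0.3618 0.005 ]
top tin 0.73 [332.8 208.2] [0.7104 0.004  0.005 ]
top tin 0.56 [210.9 260.4] [0.5404 0.3127 0.005 ]
top tin 0.53 [225.9 322.6] [0.3828 0.2523 0.005 ]
top tray 0.75 [212.  256.2] [0.5526 0.3125 0.    ]
top crate 0.66 [334.4 222.4] [ 0.6729 -0.0036  0.    ]
top rail 0.69 [453.8 285. ] [ 0.5321 -0.3302  0.    ]
top rail 0.5 [316.3 304. ] [0.452  0.0248 0.    ]
top rail_mid 0.67 [476.  274.8] [ 0.5401 -0.3441  0.15  ]
top mat 0.81 [317.7 302.4] [0.4565
[... 1238 characters left out ...]
 0.65 [339.8 264.5] [0.5396 0.0322 0.009 ]
scene tin 0.91 [427.7 341.6] [0.5409 0.3155 0.005 ]
scene tin 0.71 [490.8 315.1] [0.3802 0.3636 0.005 ]
scene tin 0.67 [451.2 285.6] [0.3829 0.2501 0.005 ]
scene tin 0.38 [361.4 245.7] [0.4552 0.0213 0.005 ]
scene tray 0.74 [426.2 345. ] [0.547  0.3175 0.    ]
scene rail 0.19 [290.1 287.4] [6.704e-01 6.000e-04 0.000e+00]
scene rail_mid 0.57 [240.9 145.5] [ 0.5447 -0.3395  0.15  ]
scene mat 0.82 [361.1 246.2] [0.4537 0.0191 0.    ]
scene spray 0.74 [319.8 369. ] [0.7616 0.2077 0.    ]
scene jar 0.81 [209.4 253.5] [ 0.7538 -0.2114  0.    ]
scene jar 0.45 [314.7 236.6] [ 0.5199 -0.0816  0.    ]
scene cartons 0.89 [229.2 305.5] [ 0.8095 -0.052   0.    ]
```

```bash
python3 - <<'E'
from h import *
cl={}
for cam in ["top","scene"]:
    p,d=read_camera(cam); c=calibration(cam); P=cloud(c,d); hsv=cv2.cvtColor(p,cv2.COLOR_RGB2HSV); ok=d>0
    X,Y,Z=P[...,0],P[...,1],P[...,2]
    def box(x0,x1,y0,y1,z0,z1): return ok&(X>x0)&(X<x1)&(Y>y0)&(Y<y1)&(Z>z0)&(Z<z1)
    print(cam,"bench z",np.median(Z[box(.3,.4,-.3,.1,-.05,.05)]))
    m=box(.4,.7,-.55,-.15,.13,.17); q=P[m]; 
    if len(q): 
        cen=q.mean(0); u,s,v=np.linalg.svd(q[:,:2]-cen[:2],full_matrices=False); print("rail n",len(q),"cen",cen,"dir",v[0],"yaw of y-axis",np.degrees(np.arctan2(-v[0][0]*np.sign(v[0][1]),abs(v[0][1]))), "ext",np.ptp((q[:,:2]-cen[:2])@v[0]), "mid",cen[:2]+v[0]*((q[:,:2]-cen[:2])@v[0]).max()/2+v[0]*((q[:,:2]-cen[:2])@v[0]).min()/2)
    # crate rim green
    g=(hsv[...,0]>50)&(hsv[...,0]<80)&(hsv[...,1]>120)&box(.55,.8,-.17,.17,.045,.075)
    r=cv2.minAreaRect(P[g][:,:2].astype(np.float32)); print("crate",len(P[g]),r,np.median(Z[g]))
    # mat
    m=(hsv[...,2]<60)&box(.33,.6,-.15,.2,-.006,.012); r=cv2.minAreaRect(P[m][:,:2].astype(np.float32)); print("mat",len(P[m]),r)
    # tray
    m=(hsv[...,1]<60)&box(.4,.7,.17,.46,.0,.032)|((hsv[...,0]>5)&(hsv[...,0]<20)&(hsv[...,1]>200)&box(.55,.72,.17,.46,.012,.035));  r=cv2.minAreaRect(P[m][:,:2].astype(np.float32)); print("tray",len(P[m]),r)
    # pads
    for n,lo,hi in [("yellow",22,35),("blue",105,125)]:
        m=(hsv[...,0]>lo)&(hsv[...,0]<hi)&(hsv[...,1]>120)&box(.6,.76,-.13,.08,.118,.14); q=P[m]
        if len(q)>3: print(n,len(q),cv2.minAreaRect(q[:,:2].astype(np.float32)),np.median(q[:,2]))
    m=box(.48,.6,.26,.37,.072,.09); q=P[m]; print("tin top",len(q),cv2.minEnclosingCircle(q[:,:2].astype(np.float32)),np.median(q[:,2]))
E
```

```text
top bench z -0.0007016125132390805
rail n 632 cen [ 0.53594422 -0.32392354  0.15327154] dir [-0.22896203  0.97343536] yaw of y-axis 13.235969610287684 ext 0.2934127150407941 mid [ 0.53777728 -0.33171682]
crate 101 ((0.6828977465629578, 0.0013120993971824646), (0.2250399887561798, 0.1330920308828354), 89.24479675292969) 0.058887275585052246
mat 2929 ((0.45637279748916626, 0.04327956587076187), (0.3080664277076721, 0.16839013993740082), 89.39996337890625)
tray 5426 ((0.5495401620864868, 0.31754499673843384), (0.2581065595149994, 0.2098907083272934), 84.21112823486328)
yellow 157 ((0.6835067272186279, 0.0038132015615701675), (0.023258712142705917, 0.04579151049256325), 80.59813690185547) 0.12857519022449204
blue 190 ((0.6779003143310547, -0.06692484766244888), (0.04807887598872185, 0.02436135709285736), 0.46140000224113464) 0.12834547657745354
tin top 381 ((0.5385767221450806, 0.31448882818222046), 0.028368359431624413) 0.07897805252097445
scene bench z 0.0019993533364610627
rail n 535 cen [ 0.53682737 -0.32123763  0.15314528] dir [-0.22754173  0.97376833] yaw of y-axis 13.152386113627028 ext 0.297313704871328 mid [ 0.53842902 -0.3280919 ]
crate 1179 ((0.6787127256393433, 0.005548335611820221), (0.23281146585941315, 0.1412585824728012), 89.5325927734375) 0.05979350247811088
mat 2420 ((0.45518597960472107, 0.016381002962589264), (0.2477026879787445, 0.16888181865215302), 89.29625701904297)
tray 8337 ((0.5260876417160034, 0.32286643981933594), (0.2589973509311676, 0.25844326615333557), 84.60861206054688)
yellow 259 ((0.6827305555343628, 0.007447642274200916), (0.028041094541549683, 0.05011526122689247), 86.30815124511719) 0.12904506089434875
blue 231 ((0.6772944331169128, -0.06138860434293747), (0.025115543976426125, 0.05343953147530556), 89.04359436035156) 0.1294132948081701
tin top 528 ((0.5360124111175537, 0.31769371032714844), 0.029989656060934067) 0.08089932416442314
```

```bash
python3 - <<'E'
from h import *
def look(tag):
    c=calibration("wrist"); p,d=read_camera("wrist"); cv2.imwrite(f"pics/{tag}.png",p[:,:,::-1])
    np.savez(f"pics/{tag}.npz",p=p,d=d,**{k:np.array(v) for k,v in c.items()})
    print(tag,env.read_state()["t"],env.read_state()["position"],np.round(env.read_state()["joint_positions"],2))
env.movep([.50,-.32,.36],Rz(np.radians(-77))); look("w_rail")
env.movep([.60,-.03,.36],Rz(np.radians(-90))); look("w_crate")
E
```

```text
w_rail 3.9333 [ 0.4991157  -0.32136442  0.35952413] [ 0.66  0.19 -0.2   1.38  0.04  1.57 -0.88]
w_crate 5.1583 [ 0.59993559 -0.03226338  0.35989711] [ 0.29  0.22 -0.38  1.35  0.08  1.58 -1.66]
```

View pics/w_rail.png

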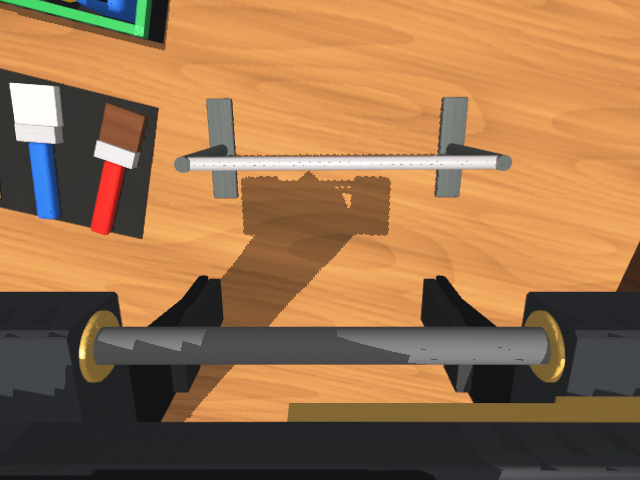

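View pics/w_crate.png

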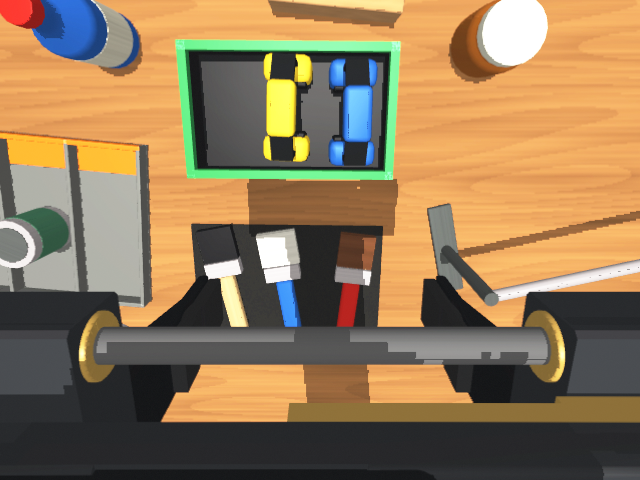

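Wrist views: rail clearly seen from (182,164) to (504,162); yellow pad centred (283,107), blue (357,113) in the crate. Measuring from these.

```bash
cat >> h.py <<'E'
def look(tag):
    c=calibration("wrist"); p,d=read_camera("wrist"); cv2.imwrite(f"pics/{tag}.png",p[:,:,::-1])
    np.savez(f"pics/{tag}.npz",p=p,d=d,**{k:np.array(v) for k,v in c.items()}); return p,d,c
def load(tag):
    z=np.load(f"pics/{tag}.npz"); return z["p"],z["d"],{k:z[k] for k in ["intrinsics","distortion","origin","orientation"]}
E
python3 - <<'E'
from h import *
p,d,c=load("w_rail"); P=cloud(c,d); X,Y,Z=P[...,0],P[...,1],P[...,2]
m=(d>0)&(X>.4)&(X<.7)&(Y>-.55)&(Y<-.15)&(Z>.14)&(Z<.17); q=P[m]
cen=q.mean(0); v=np.linalg.svd(q[:,:2]-cen[:2],full_matrices=False)[2][0]; t=(q[:,:2]-cen[:2])@v
print("rail",len(q),cen,"yaw",np.degrees(np.arctan2(-v[0]*np.sign(v[1]),abs(v[1]))),"mid",cen[:2]+v*(t.max()+t.min())/2,np.ptp(t),q[:,2].max())
e=on_plane(c,[[182,164],[504,162]],.15); print("ends",e,e.mean(0))
p,d,c=load("w_crate"); P=cloud(c,d); X,Y,Z=P[...,0],P[...,1],P[...,2]; hsv=cv2.cvtColor(p,cv2.COLOR_RGB2HSV)
for n,lo,hi in [("yellow",22,35),("blue",105,125)]:
    m=(hsv[...,0]>lo)&(hsv[...,0]<hi)&(hsv[...,1]>120)&(d>0)&(Z>.118)&(Z<.14)&(X>.6); q=P[m]
    mm=m.astype(np.uint8); k=cv2.morphologyEx(mm,cv2.MORPH_OPEN,np.ones((5,5))); q2=P[k>0]
    print(n,len(q),cv2.minAreaRect(q[:,:2].astype(np.float32)),cv2.minAreaRect(q2[:,:2].astype(np.float32)),np.median(q[:,2]))
    # whole ear silhouettes in plan
    m=(hsv[...,0]>lo)&(hsv[...,0]<hi)&(hsv[...,1]>120)&(d>0)&(Z>.02)&(Z<.14)&(X>.6)&(X<.76)&(abs(Y)<.12); q=P[m]; print("  whole",cv2.minAreaRect(q[:,:2].astype(np.float32)))
g=(hsv[...,0]>50)&(hsv[...,0]<80)&(hsv[...,1]>120)&(abs(Z-.06)<.01)&(X>.55); q=P[g]; print("crate",len(q),cv2.minAreaRect(q[:,:2].astype(np.float32)))
px=np.array([[177,41],[400,42],[393,178],[188,178]]);print(on_plane(c,px,.06))
E
```

```text
rail 4695 [ 0.5379832  -0.33021244  0.15614065] yaw 13.17752839916781 mid [ 0.53796542 -0.33013651] 0.29371613719705947 0.15977394097254338
ends [[ 0.50459546 -0.1918381   0.15      ]
 [ 0.57005267 -0.46983772  0.15      ]] [ 0.53732406 -0.33083791  0.15      ]
yellow 1657 ((0.6810269355773926, 0.0064483704045414925), (0.026125019416213036, 0.05303940176963806), 87.93942260742188) ((0.6821154952049255, 0.006517019122838974), (0.025993220508098602, 0.05064638704061508), 87.31697082519531) 0.13102107357806747
  whole ((0.6844371557235718, 0.006363071501255035), (0.04968595504760742, 0.11479178816080093), 87.31695556640625)
blue 1656 ((0.7116658687591553, 0.07035013288259506), (0.3112387955188751, 0.05658213049173355), 76.30596923828125) ((0.7119901776313782, 0.06875310093164444), (0.3090166747570038, 0.03482063114643097), 71.98036193847656) 0.12803612428504701
  whole ((0.6767974495887756, -0.06397518515586853), (0.10909246653318405, 0.049578648060560226), 0.19619528949260712)
crate 5086 ((0.6778591871261597, 0.003954082727432251), (0.22855226695537567, 0.14032138884067535), 89.3759536743164)
[[ 0.74829608  0.11622016  0.06      ]
 [ 0.74709456 -0.11148464  0.06      ]
 [ 0.6078651  -0.11103243  0.06      ]
 [ 0.60822989  0.11825206  0.06      ]]
```

```bash
cat >> h.py <<'E'
RM=np.array([.538,-.330]); RY=np.radians(13.2); RD=np.array([-np.sin(RY),np.cos(RY)])
def st(): 
    s=env.read_state(); return round(s["t"],1),np.round(s["position"],4),round(s["grip_width"],4),np.round(s["ft_force"],1)
def hang(x,y,yaw,s,tag):
    """yaw: ear yaw (rad)"""
    R=Rz(yaw-np.pi/2); env.set_gripper(.052)
    env.movep([x,y,.22],R); env.move_straight([x,y,.114],v=.12,stop_force=15); print("down",st())
    env.set_gripper(.0,grasp_force=30); print("grip",st())
    env.move_straight([x,y,.33],v=.2); print("lift",st())
    p=RM+s*RD; R2=Rz(RY-np.pi/2)
    env.movep([*p,.33],R2); print("over",st()); look(tag+"_over")
    env.move_straight([*p,.174],v=.12); print("low",st())
    hit=env.move_straight([*p,.1655],v=.02,stop_force=4); print("set",hit,st())
    env.set_gripper(.048); env.sleep(.3); look(tag+"_rel")
    env.move_straight([*p,.32],v=.2); print("up",st())
E
python3 - <<'E'
from h import *
hang(.677,-.064,np.radians(.2),-.06,"blue")
p,d=read_camera("scene"); cv2.imwrite("pics/s1.png",p[:,:,::-1])
E
```

```text
down (7.8, array([ 0.6776, -0.064 ,  0.115 ]), 0.052, array([0.1, 0.6, 0.4]))
grip (8.3, array([ 0.6771, -0.0642,  0.1141]), 0.0257, array([-0.1, -0.4,  0.6]))
lift (9.6, array([ 0.6765, -0.064 ,  0.3285]), 0.0258, array([-0.7, -0.3, -2.2]))
over (10.9, array([ 0.5528, -0.3866,  0.3299]), 0.0257, array([-0.3,  0.6, -1.8]))
low (12.4, array([ 0.5521, -0.3886,  0.1749]), 0.0255, array([ 0.5,  0.6, -2.7]))
set True (12.8, array([ 0.552 , -0.3886,  0.1678]), 0.0258, array([-0.5,  1. ,  3.7]))
up (14.7, array([ 0.5513, -0.3882,  0.3185]), 0.0482, array([-0.4, -0.8,  0.2]))
```

View pics/s1.png

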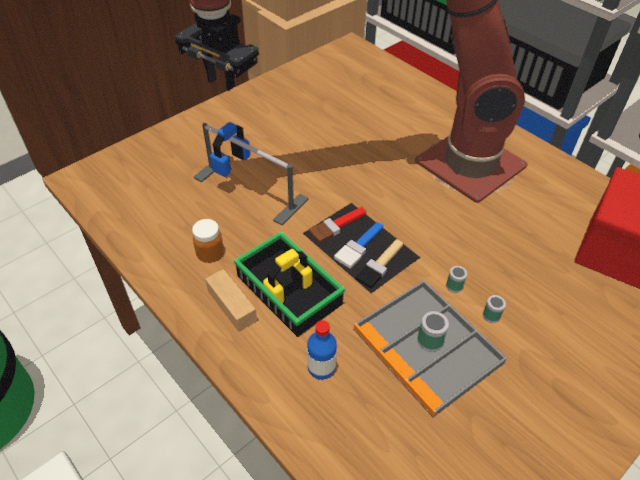

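View pics/blue_rel.png

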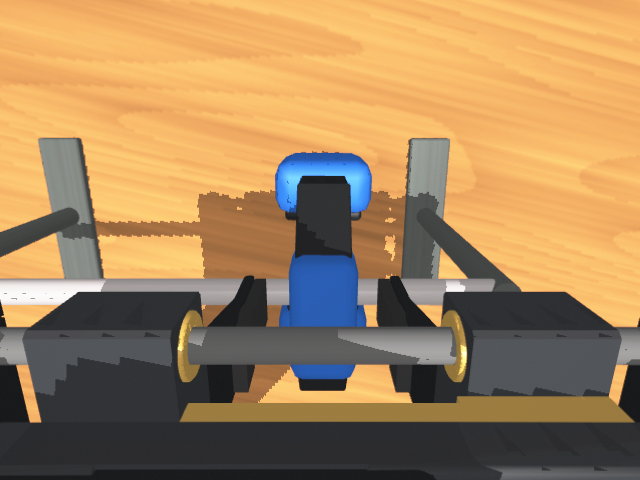

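Blue hangs on the rail (scene (230,145)), cups either side. Now yellow.

```bash
python3 - <<'E'
from h import *
hang(.682,.0065,np.radians(-2.7),.055,"yellow")
p,d=read_camera("scene"); cv2.imwrite("pics/s2.png",p[:,:,::-1])
# go look at tray
env.movep([.45,.315,.36],Rz(np.radians(-95))); look("w_tray"); print(st(),np.round(env.read_state()["joint_positions"],2))
E
```

```text
down (17.8, array([0.6826, 0.0066, 0.115 ]), 0.0522, array([0.1, 0.3, 0. ]))
grip (18.4, array([0.682 , 0.0064, 0.1141]), 0.0259, array([-0.8, -0.8,  1.3]))
lift (19.6, array([0.6815, 0.0064, 0.3285]), 0.0258, array([ 0.4, -1.6, -2. ]))
over (20.8, array([ 0.5262, -0.275 ,  0.3298]), 0.0257, array([-0.4,  0.6, -1.5]))
low (22.3, array([ 0.5259, -0.2766,  0.1748]), 0.0258, array([-0.2,  0.1, -2.1]))
set True (22.7, array([ 0.5257, -0.2766,  0.1678]), 0.0258, array([-0.1, -0.1,  3.9]))
up (24.7, array([ 0.525 , -0.2763,  0.3187]), 0.048, array([-0. ,  0.1, -0.4]))
(26.9, array([0.4507, 0.3141, 0.3598]), 0.0479, array([ 0.5, -0.1, -0.1])) [ 0.28  0.25 -1.16  1.45  0.23  1.59 -2.52]
```

View pics/s2.png

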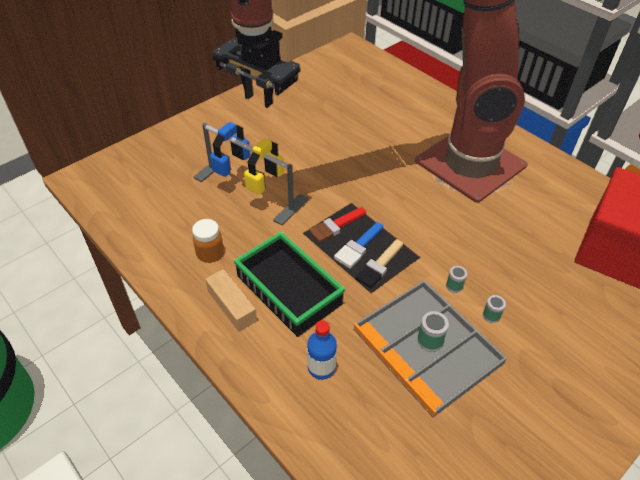

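View pics/w_tray.png

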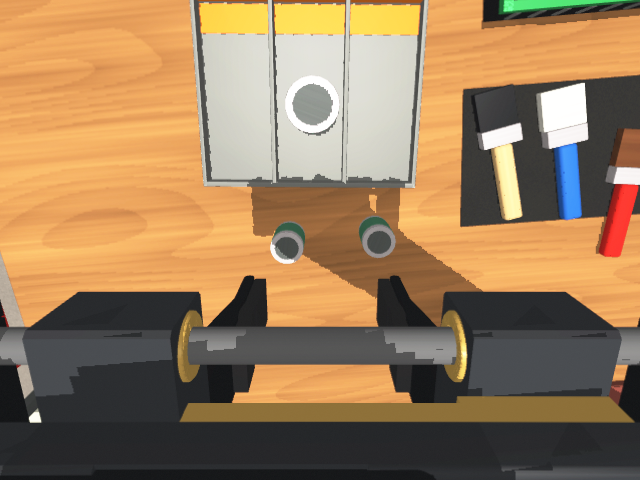

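Both ears hang and the crate is empty. Tray and tin (top ring at (312,104)) are visible; fitting these.

```bash
python3 - <<'E'
from h import *
p,d,c=load("w_tray"); P=cloud(c,d); X,Y,Z=P[...,0],P[...,1],P[...,2]; hsv=cv2.cvtColor(p,cv2.COLOR_RGB2HSV)
m=(d>0)&(abs(X-.54)<.06)&(abs(Y-.315)<.06)&(Z>.072)&(Z<.09); q=P[m]; print("tin",len(q),cv2.minEnclosingCircle(q[:,:2].astype(np.float32)),np.median(q[:,2]))
m=(d>0)&(abs(X-.55)<.14)&(abs(Y-.315)<.16)&(Z>.019)&(Z<.03); q=P[m]; print("tray walls",len(q),cv2.minAreaRect(q[:,:2].astype(np.float32)))
print("walls px",on_plane(c,[[427,0],[415,186],[205,186],[192,0],[273,100],[345,100],[275,183],[346,183],[271,10],[346,10]],.025))
for y in (80,89,95,100): 
  for x,nm in((.545,.317),): 
    for xx,yy,zz in((.539,.315,.04),(.555,.235,.02),(.555,.32,.02),(.545,.4,.02)):
      print(y,xx,yy,(lambda j:None if j is None else np.round(j,2))(env.solve_ik([xx,yy,zz],Rz(np.radians(y)))))
E
```

```text
tin 2437 ((0.5372059941291809, 0.31751060485839844), 0.027936935424804688) 0.08191621739405158
tray walls 5092 ((0.5455805063247681, 0.32144778966903687), (0.2560284435749054, 0.20402997732162476), 84.5349349975586)
walls px [[0.63376746 0.18553895 0.025     ]
 [0.43384568 0.20302788 0.025     ]
 [0.45628202 0.4563532  0.025     ]
 [0.65595098 0.43625755 0.025     ]
 [0.54735714 0.362282   0.025     ]
 [0.54010293 0.28033103 0.025     ]
 [0.45245232 0.37149256 0.025     ]
 [0.44488028 0.28599785 0.025     ]
 [0.63905486 0.35317623 0.025     ]
 [0.63192879 0.27262921 0.025     ]]
80 0.539 0.315 [ 0.28  0.87 -1.29  1.68  0.87  1.28  0.21]
80 0.555 0.235 [ 0.43  0.86 -1.27  1.75  0.87  1.23  0.31]
80 0.555 0.32 [ 0.26  0.93 -1.28  1.65  0.93  1.29  0.2 ]
80 0.545 0.4 [ 0.11  1.   -1.29  1.55  0.97  1.35  0.1 ]
89 0.539 0.315 [ 0.19  0.73 -1.1   1.68  0.7   1.17  0.46]
89 0.555 0.235 [ 0.34  0.72 -1.1   1.75  0.71  1.12  0.57]
89 0.555 0.32 [ 0.18  0.8  -1.1   1.65  0.76  1.18  0.45]
89 0.545 0.4 [ 0.03  0.86 -1.1   1.56  0.8   1.23  0.34]
95 0.539 0.315 [ 0.19  0.73 -1.1   1.68  0.7   1.17  0.57]
95 0.555 0.235 [ 0.34  0.72 -1.1   1.75  0.71  1.12  0.67]
95 0.555 0.32 [ 0.18  0.8  -1.1   1.65  0.76  1.18  0.55]
95 0.545 0.4 [ 0.03  0.86 -1.1   1.56  0.8   1.23  0.45]
100 0.539 0.315 [ 0.19  0.73 -1.1   1.68  0.7   1.17  0.66]
100 0.555 0.235 [ 0.34  0.72 -1.1   1.75  0.71  1.12  0.76]
100 0.555 0.32 [ 0.18  0.8  -1.1   1.65  0.76  1.18  0.64]
100 0.545 0.4 [ 0.03  0.86 -1.1   1.56  0.8   1.23  0.53]
```

```bash
cat >> h.py <<'E'
TC=np.array([.549,.320]); TY=np.radians(-5.4)
TX=np.array([np.cos(TY),np.sin(TY)]); TYv=np.array([-np.sin(TY),np.cos(TY)])
E
python3 - <<'E'
from h import *
env.goto_joints([-.5,.25,0,1.4,0,1.57,1.0]); print(st(),np.round(env.read_state()["tcp_rot"],2).tolist())
R=Rz(TY+np.pi/2); env.set_gripper(.085)
x,y=.5375,.317
env.movep([x,y,.2],R); print(np.round(env.read_state()["joint_positions"],2))
env.move_straight([x,y,.05],v=.12,stop_force=15); print("down",st())
env.set_gripper(0,grasp_force=35); print("grip",st())
look("tin_grip")
env.move_straight([x,y,.25],v=.15); print("lift",st())
R2=Rz(np.radians(89.4)); cx,cy=.679,.004
env.movep([cx,cy,.25],R2); env.move_straight([cx,cy,.056],v=.12,stop_force=15); print("low",st())
h=env.move_straight([cx,cy,.045],v=.02,stop_force=5); print("set",h,st())
env.set_gripper(.08); env.sleep(.2); look("tin_rel")
env.move_straight([cx,cy,.25],v=.15); print("up",st())
env.movep([.42,.02,.3],Rz(np.radians(90))); look("w_mat"); print(st(),np.round(env.read_state()["joint_positions"],2))
p,d=read_camera("scene"); cv2.imwrite("pics/s3.png",p[:,:,::-1])
E
```

```text
(29.9, array([0.5412, 0.2451, 0.3165]), 0.0477, array([-0.1,  0.1,  0.1])) [[0.07, 1.0, -0.07], [1.0, -0.07, -0.04], [-0.04, -0.07, -1.0]]
[-0.57  0.3  -0.04  1.57  0.01  1.27  0.86]
down (32.8, array([0.538 , 0.3173, 0.0509]), 0.0849, array([-0. , -0.2,  0.5]))
grip (33.4, array([0.5375, 0.317 , 0.0501]), 0.0556, array([-1. , -0.4,  2.8]))
lift (34.9, array([0.5371, 0.3167, 0.2489]), 0.0552, array([ 0.1, -0.5, -3. ]))
low (38.0, array([0.6795, 0.004 , 0.0568]), 0.0554, array([ 0.4,  0.9, -3.7]))
set True (38.4, array([0.6793, 0.0041, 0.0499]), 0.0552, array([0.4, 0.7, 5.1]))
up (40.9, array([0.6786, 0.004 , 0.2488]), 0.0799, array([-0.6,  0.8, -0.6]))
(42.0, array([0.421 , 0.02  , 0.2998]), 0.0801, array([-0.1, -0.9, -0. ])) [-0.26 -0.17  0.09  1.87  0.02  1.45  1.4 ]
```

View pics/s3.png

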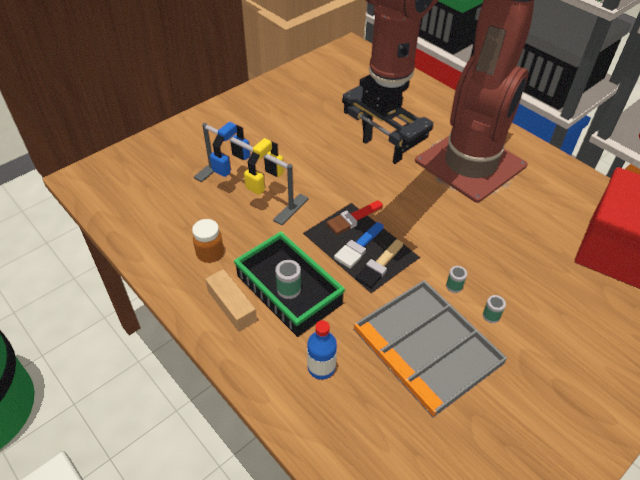

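View pics/w_mat.png

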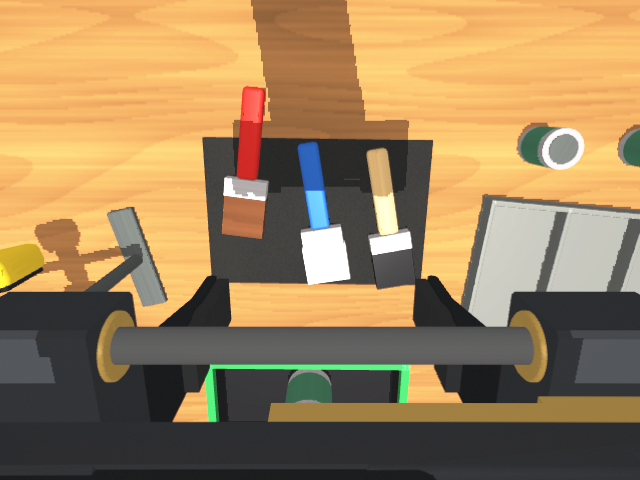

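Tin stands upright in the crate (scene (288,278)). The red brush has been knocked toward the robot (its handle now sticks off the mat). Measuring tools from this wrist view.

```bash
cat >> h.py <<'E'
def tools(tag,zt=.010,dbg=False):
    """components of height above mat -> list of (origin xy, yaw toward head, length, colour)"""
    p,d,c=load(tag); P=cloud(c,d); X,Y,Z=P[...,0],P[...,1],P[...,2]; hsv=cv2.cvtColor(p,cv2.COLOR_RGB2HSV)
    m=((d>0)&(X>.3)&(X<.58)&(abs(Y-.02)<.17)&(Z>zt)&(Z<.04)).astype(np.uint8)
    m[290:]=0
    m=cv2.morphologyEx(m,cv2.MORPH_OPEN,np.ones((3,3)))
    n,l,s,ce=cv2.connectedComponentsWithStats(m); out=[]
    for i in range(1,n):
        if s[i,4]<600: continue
        mm=l==i; px=np.argwhere(mm)[:,::-1].astype(np.float32)
        q=on_plane(c,px,.017)[:,:2]
        r=cv2.minAreaRect(q.astype(np.float32)); cen=q.mean(0); v=np.linalg.svd(q-cen,full_matrices=False)[2][0]
        t=(q-cen)@v; w=(q-cen)@np.array([-v[1],v[0]])
        # head end: wide
        wid=lambda sel: np.ptp(w[sel]) if sel.sum()>3 else 0
        a,b=t.min(),t.max()
        w0,w1=wid(t<a+.03),wid(t>b-.03)
        if w0>w1: v=-v; t=-t; w=-w; a,b=t.min(),t.max()
        # axis from handle & head lateral mid lines
        ts=np.linspace(a+.008,b-.008,25); mid=np.array([(w[abs(t-x)<.004].max()+w[abs(t-x)<.004].min())/2 for x in ts])
        k=np.polyfit(ts,mid,1); n2=np.array([-v[1],v[0]])
        yaw=np.arctan2(v[1],v[0])+np.arctan(k[0]); o=cen+v*(a+b)/2+n2*np.polyval(k,(a+b)/2)
        hp=np.median(hsv[mm&(np.indices(mm.shape)[0]<1e9)],axis=0)
        hi=((t<a+.06)); hue=np.median(hsv[px[hi,1].astype(int),px[hi,0].astype(int)],axis=0)
        name="red" if (hue[0]<10 or hue[0]>170) and hue[1]>150 else "blue" if 95<hue[0]<130 else "wood"
        out.append((name,o,yaw,b-a,(w0,w1),hue,np.median(Z[mm])))
    return out
E
python3 - <<'E'
from h import *
for t in tools("w_mat"): print(t[0],np.round(t[1],4),round(np.degrees(t[2]),1),np.round(t[3],3),np.round(t[4],3),t[5],t[6])
p,d,c=load("w_mat"); P=cloud(c,d)
for u,v in [(252,130),(312,180),(382,190),(245,220),(325,255),(270,240),(160,80)]: print(u,v,np.round(P[v,u],4))
E
```

```text
red [ 0.397  -0.0581] -7.6 0.159 [0.023 0.046] [  1. 204. 252.] 0.019338179197282312
blue [0.4519 0.0175] 8.7 0.16 [0.022 0.05 ] [109. 192. 188.] 0.01938390798379211
wood [0.458  0.0933] 10.6 0.16 [0.022 0.046] [ 18. 116. 217.] 0.01944055408015971
252 130 [ 0.36   -0.0509  0.0195]
312 180 [0.4118 0.011  0.0209]
382 190 [0.4228 0.0865 0.0198]
245 220 [ 0.457  -0.0637  0.0174]
325 255 [0.4979 0.0252 0.0179]
270 240 [ 0.4838 -0.0383  0.0058]
160 80 [ 0.3103 -0.1471  0.0022]
```

```bash
cat >> h.py <<'E'
def stow(o,yaw,yc,g=-.005,dx=0.):
    """o: origin xy, yaw to head; yc: compartment centre (tray y)"""
    a=np.array([np.cos(yaw),np.sin(yaw)]); p=np.array(o)+g*a; R=Rz(yaw+np.pi/2)
    env.set_gripper(.046)
    env.movep([*p,.12],R); env.move_straight([*p,.05],v=.12); h=env.move_straight([*p,.014],v=.05,stop_force=8); print("down",h,st())
    env.set_gripper(0,grasp_force=30); print("grip",st())
    env.move_straight([*p,.16],v=.12); print("lift",st())
    t=TC+TX*(g+dx)+yc*TYv; R2=Rz(TY+np.pi/2)
    env.movep([*t,.16],R2); env.move_straight([*t,.035],v=.12); h=env.move_straight([*t,.0155],v=.03,stop_force=4); print("set",h,st())
    env.set_gripper(.038); env.sleep(.2)
    env.move_straight([*t,.16],v=.15); print("up",st())
E
python3 - <<'E'
from h import *
o=np.array([.397,-.0581]);yw=np.radians(-7.6);a=np.array([np.cos(yw),np.sin(yw)])
for g in (-.005,0,.003):
    for z in (.014,.12): 
        j=env.solve_ik([*(o+g*a),z],Rz(yw+np.pi/2)); print(g,z,None if j is None else np.round(j,2))
stow([.458,.0933],np.radians(10.6),.0835)
p,d=read_camera("top"); cv2.imwrite("pics/t4.png",p[:,:,::-1])
E
```

```text
-0.005 0.014 [-0.19  0.07  0.23  2.29 -0.02  0.79  1.49]
-0.005 0.12 [-0.18 -0.1   0.2   2.19  0.02  1.06  1.45]
0 0.014 [-0.19  0.08  0.23  2.28 -0.03  0.79  1.5 ]
0 0.12 [-0.18 -0.09  0.2   2.18  0.02  1.06  1.45]
0.003 0.014 [-0.19  0.09  0.23  2.27 -0.03  0.79  1.5 ]
0.003 0.12 [-0.18 -0.09  0.21  2.17  0.02  1.06  1.45]
down False (45.3, array([0.4532, 0.0924, 0.0141]), 0.0459, array([-0.4, -0.5,  0.2]))
grip (45.8, array([0.4532, 0.0924, 0.0141]), 0.0215, array([-0.5, -1.1,  1.9]))
lift (47.2, array([0.4526, 0.0922, 0.1593]), 0.0214, array([-0.8, -0.6, -1.9]))
set True (50.2, array([0.5515, 0.4033, 0.0162]), 0.0218, array([-0.2, -0.1,  5.6]))
up (52.2, array([0.5514, 0.4032, 0.1588]), 0.0378, array([ 0.7, -0.7, -1. ]))
```

View pics/t4.png

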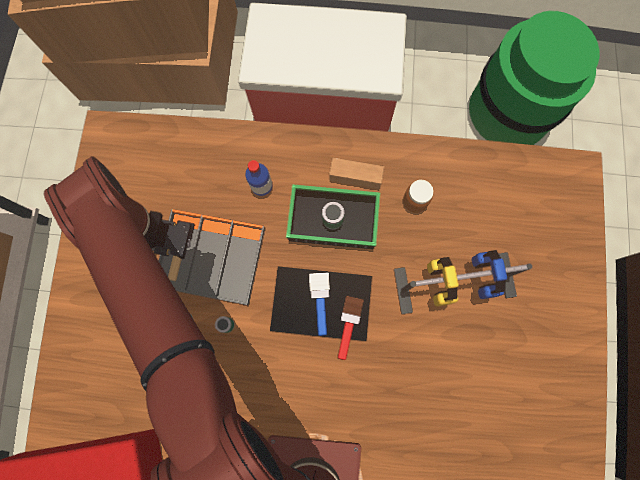

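Red is reachable by IK. I'll take a fresh look before each remaining pick and use the re-measured pose.

```bash
python3 - <<'E'
from h import *
for nm,yc in [("blue",0.0),("red",-.0835)]:
    env.movep([.42,.02,.3],Rz(np.radians(90))); look("mat_"+nm)
    ts={}
    for t in tools("mat_"+nm):
        print(t[0],np.round(t[1],4),round(np.degrees(t[2]),1),np.round(t[3],3),np.round(t[4],3)); ts[t[0]]=t
    t=ts.get(nm)
    if t is None or abs(t[3]-.16)>.006: print("bad, stop"); break
    stow(t[1],t[2],yc,g=-.005 if nm=="blue" else -.002)
env.movep([.62,.0,.4],Rz(np.radians(90)))
p,d=read_camera("scene"); cv2.imwrite("pics/s5.png",p[:,:,::-1])
p,d=read_camera("top"); cv2.imwrite("pics/t5.png",p[:,:,::-1]); print(st())
E
```

```text
red [ 0.397 -0.058] -7.6 0.159 [0.023 0.046]
blue [0.4519 0.0175] 8.7 0.16 [0.022 0.05 ]
down False (56.7, array([0.4471, 0.0167, 0.0141]), 0.0458, array([0.4, 0.5, 0.2]))
grip (57.3, array([0.447 , 0.0167, 0.0141]), 0.0219, array([0.4, 0.4, 2.1]))
lift (58.6, array([0.4464, 0.0167, 0.1592]), 0.0216, array([ 0.3,  0.2, -1.4]))
set True (61.6, array([0.5437, 0.3202, 0.0162]), 0.0218, array([-1.3,  0.4,  4.9]))
up (63.6, array([0.5435, 0.3201, 0.1589]), 0.0377, array([-0.6, -0.1, -1.2]))
red [ 0.397 -0.058] -7.6 0.159 [0.023 0.046]
down False (67.9, array([ 0.3952, -0.0577,  0.0141]), 0.046, array([-0.4,  0.4,  0.7]))
grip (68.4, array([ 0.3951, -0.0578,  0.0141]), 0.0217, array([-0.4, -0.3,  3.2]))
lift (69.8, array([ 0.3945, -0.0577,  0.1593]), 0.0217, array([-0.2, -0.1, -1. ]))
set True (72.8, array([0.5388, 0.2369, 0.0161]), 0.0221, array([-1.3, -1. ,  5.6]))
up (74.8, array([0.5386, 0.2367, 0.159 ]), 0.0376, array([-0.7,  0.6, -0.5]))
(76.2, array([0.6197, 0.0015, 0.3987]), 0.0383, array([ 0.5, -0.5, -0.1]))
```

View pics/s5.png

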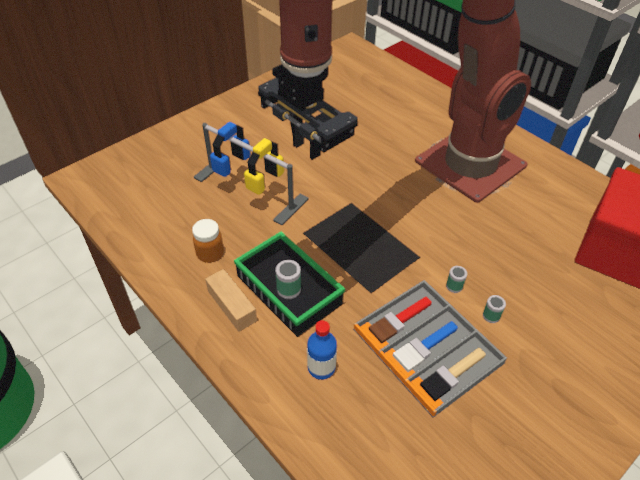

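View pics/t5.png

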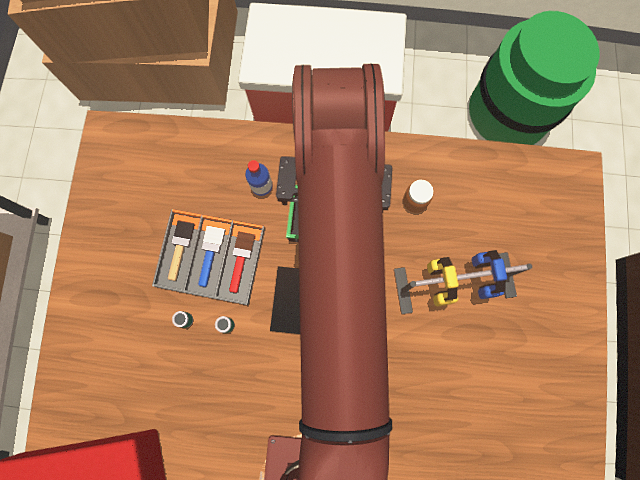

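Everything looks in place: tools in their compartments, heads towards orange (top view (181,235), (212,240), (243,245)), tin in the crate, both ears on the rail. A final numeric check from the scene camera and a wrist view of the tray.

```bash
python3 - <<'E'
from h import *
env.movep([.52,.30,.38],Rz(np.radians(90))); p,d,c=look("tray_end")
for tag,(p,d),c in [("wrist",(p,d),c),("top",read_camera("top"),calibration("top")),("scene",read_camera("scene"),calibration("scene"))]:
    P=cloud(c,d); q=P[...,:2]-TC; lx=q@TX; ly=q@TYv; Z=P[...,2]
    for yc in (.0835,0,-.0835):
        m=(d>0)&(abs(ly-yc)<.033)&(abs(lx)<.095)&(Z>.0125)&(Z<.05)
        if m.sum()<80: continue
        h=m&(lx>.03); b=m&(lx<0)
        print(tag,yc,"x",np.round([lx[m].min(),lx[m].max()],3),"head y",np.round([ly[h].min()-yc,ly[h].max()-yc],3),"z head/handle",np.round([np.median(Z[h]),np.median(Z[b])],4) , "zmax",Z[m].max())
    m=(d>0)&(np.hypot(P[...,0]-.679,P[...,1]-.004)<.04)&(Z>.07)&(Z<.1); 
    if m.sum()>50: print(tag,"tin",cv2.minEnclosingCircle(P[m][:,:2].astype(np.float32)),np.percentile(Z[m],[5,50,95]))
    q=P[...,:2]-RM; s=q@RD; w=q@np.array([RD[1],-RD[0]])
    for sc in (-.06,.055):
        m=(d>0)&(abs(s-sc)<.04)&(abs(w)<.08)&(Z>.174)&(Z<.2)
        if m.sum()>50: print(tag,"ear",sc,"s",s[m].mean(),"w",w[m].mean(),"z",np.median(Z[m]))
E
```

```text
wrist 0.0835 x [-0.08   0.081] head y [-0.023  0.024] z head/handle [0.0189 0.0222] zmax 0.026095501922667963
wrist 0 x [-0.08  0.08] head y [-0.024  0.026] z head/handle [0.0189 0.0223] zmax 0.02588971536841711
wrist -0.0835 x [-0.08  0.08] head y [-0.023  0.024] z head/handle [0.0188 0.0223] zmax 0.025536266835955668
wrist tin ((0.6708962917327881, -0.0008031139150261879), 0.027024609968066216) [0.07315906 0.08170708 0.08345159]
top 0 x [-0.08   0.081] head y [-0.028  0.01 ] z head/handle [0.0165 0.0193] zmax 0.02571017190564784
top -0.0835 x [-0.079  0.082] head y [-0.027  0.02 ] z head/handle [0.0163 0.0188] zmax 0.025940373626266444
top tin ((0.680603563785553, 0.0011900156969204545), 0.02835557609796524) [0.07472183 0.07896504 0.08288982]
top ear -0.06 s -0.059421839637848556 w 0.00012222752194487906 z 0.18205480553305842
top ear 0.055 s 0.054508260293587164 w 0.00019435954258455258 z 0.1820441158898266
scene 0.0835 x [-0.082  0.083] head y [-0.023  0.024] z head/handle [0.0176 0.021 ] zmax 0.028706720360069715
scene 0 x [-0.08  0.08] head y [-0.025  0.027] z head/handle [0.0179 0.0211] zmax 0.02727543856450909
scene -0.0835 x [-0.081  0.085] head y [-0.024  0.025] z head/handle [0.0179 0.0211] zmax 0.02752868190215474
scene tin ((0.6770473718643188, 0.006475276313722134), 0.030765920877456665) [0.07478181 0.08091262 0.08458476]
scene ear -0.06 s -0.05494590817702087 w 0.002970903493661724 z 0.18351264564324116
scene ear 0.055 s 0.05969793681478774 w 0.0028768492253786675 z 0.18397285384134182
```

View pics/tray_end.png

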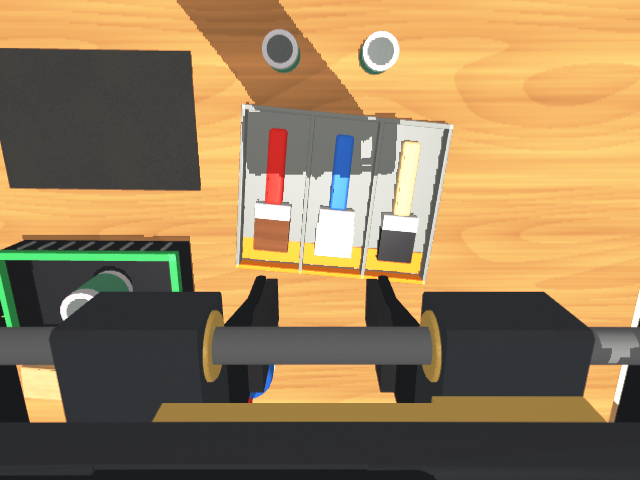

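The view shows each tool flat and centred in its own compartment (red (275,190), blue (338,195), wood (403,200)), with its head at the orange end. Handing in.

```bash
python3 - <<'E'
from h import *
print(st()); env.job_done()
E
```

```text
(77.5, array([0.5211, 0.2985, 0.38  ]), 0.0385, array([-0.9,  0.6, -0.7]))
the job is handed in; nothing more can be done
```

I finished the job and handed it in at about 77 s of the 210 s allowed, with the gripper clear of everything. I did it in the order asked:

- **Ear defenders:** There were only two pairs, blue and yellow; red was absent. Both hang on the rail with the rail under the crown pad and a cup on either side. The top camera puts them within 1 mm of the rail axis and the scene camera within 3 mm. Their tops are at about 182–184 mm, where 184 mm is expected.
- **Paint tin:** The 56 mm tin stands upright in the middle of the crate, with its top at about 80 mm. The two smaller look-alikes were left alone.
- **Brushes and scraper:** All three lie flat, one to a compartment, centred to within 2 mm in the wrist view with heads at the orange end. The red brush had been knocked aside during the run, so I measured it again before picking it up.

**Checks:** No check failed. The only disagreements were 2–5 mm between cameras, and up to 9 mm for the tin, which the wrist camera saw only at an angle. The top camera could not see the wooden-handled brush in the last check because the arm was in the way; the wrist and scene cameras confirmed it. I never touched the bottle, jar and carton; in the last pictures they look unmoved, but I did not measure them again.

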